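Find the loose plaster-tin lid and press it home

TASK

One of the four plaster tins in the wooden carrier was not shut properly and would let the damp in. Press down near the edge of the lids with a fingertip until you find the one that rocks under it, then press that lid fully home, flush all round. Press gently enough not to dent a lid, only touch the tins (nothing is to be gripped, lifted or shifted), and leave the things around them alone.

Things in the scene. Friction and masses are not known exactly. Their poses are not given: they have to be found in the camera images.
- carrier: fixed light wooden tin carrier, 210 x 210 mm, 48 mm high, with a darker batten along two sides, divided two by two into cells 93 mm wide; cell centres 50.5 mm from its middle along its x and y axes; origin at the centre of its underside, z up, x away from the robot and y to the left at yaw 0
- cell_1 (a point): cell 1 (near left when the carrier's yaw is 0). Each cell holds one tin, 89 mm across, about 0.75 kg, with a bright press-in lid: a flat disc 72 mm across, 5 mm thick, the highest part of the tin (3 mm above its rim when home). The point lies on the tin's axis (good to 2.5 mm), fixed to the carrier, at the height of the lid's top when fully home, 91 mm above the bench.
- cell_2 (a point): cell 2 (near right when the carrier's yaw is 0). Same tin, lid and point as cell_1. All lids look alike. One of the four is loose, in a cell that differs every time and that no reading tells: it stands level, its top 3.5 to 4.5 mm above this point. A lid that is home neither sinks nor rocks. A lid dents above 45 N.
- cell_3 (a point): cell 3 (far left when the carrier's yaw is 0). Same tin, lid and point as cell_1. The loose lid rocks when pressed 20 to 28 mm off its middle: with about 2 to 4 N that side tips down until the lid's edge meets the tin (about 6 degrees); let go, it springs back level. Driving it in from there takes much more force than at the middle.
- cell_4 (a point): cell 4 (far right when the carrier's yaw is 0). Same tin, lid and point as cell_1. Pressed at its middle, the loose lid gives way at about 8 N, slides straight down 3.5 to 4.5 mm until it meets the tin's top and stays there.
- consolidant_bottle: brown bottle with a black cap, 54 mm across, 105 mm tall; stands or lies beside the carrier and is to be left alone; origin at the centre of its underside
- white_vial: clear specimen vial with a white cap, 30 mm across, 60 mm tall; stands or lies beside the carrier and is to be left alone; origin at the centre of its underside
- toe_bone: small tan fossil toe bone, 67 x 82 x 30 mm; stands or lies beside the carrier and is to be left alone; origin at the centre of its underside
- hammer: small hammer with a wooden handle, 160 x 230 x 25 mm; stands or lies beside the carrier and is to be left alone; origin at the centre of its underside

How it is judged:
By the outcome, as a careful person would: the job done as asked, in the order asked, and still so for the second after the job is handed in, with the robot touching nothing.
It also fails if it takes over 42 s, if anything falls off the work surface, if the arm or the gripper's body presses on something with over 40 N, if the wrist force passes 120 N, or if a joint passes its speed limit or range.

ROBOT

A 6-joint arm with a two-finger parallel gripper is mounted at the origin on a cart in front of the work surface, level with it; the furniture and walls round the work are solid. World frame = base frame: x ahead of the robot, y to its left, z up, the work surface at z = 0. Lengths are in mm, angles in degrees, forces in N, time in s.
With the tool pointing down it reaches from about 350 to 850 mm from the base axis. Payload 8.1 kg.
Tool frame: the origin (TCP) lies midway between the tips of the shut fingers; the grasp point (between the pads) lies 19 mm behind it (hold_point_z is the distance from the TCP to the grasp point, in mm); z points along the fingers, y is the direction in which the jaws open and shut (so a half turn about z gives the same grasp; the last joint's range is limited). The gripper opens to 85 mm and grips with 20 to 120 N. Pads are 22 mm wide; open, the fingers measure 114 mm over their backs; the gripper's body (76 mm by 85 mm) begins 54 mm behind the grasp point. The pads swing forward as they close: fully open they stand 13 mm farther back than shut.
Start: joints at [60.08, 7.471, 85.268, -0, 87.261, -4.893], TCP at [253.805, 543.68, 231.292] pointing down, gripper open.
Joint ranges: [-169.43, 169.43], [-51.17, 129.36], [1.28, 143.12], [-76.62, 256.62], [0, 156.53], [-152.29, 152.29]. Speed limits (degrees/s): [136.94, 136.94, 159.86, 180, 180, 180].

INTERFACE

Orientations are given as [roll, pitch, yaw] about the fixed x, y, z axes, in that order (R = Rz(yaw) Ry(pitch) Rx(roll)).
In Python, from bench import sense, snapshot, camera_params, hand_in, hold_point_z gives the robot as it stands.
- The arm moves only by the tool servo_tool, never from a script. Its argument "motion" is a list of rows, each a list of 7 numbers: the finger opening in mm, from 0 to 85.4, then the shift along the tool's x, y, z in mm, then the turn, a rotation vector about the tool's x, y, z in rad. A call has 1 to 10 rows; each row shifts and turns the pose as measured when the row begins, along the tool's axes as they then stand; what a row does not reach is not made up. A row lasts 1/10 s, in which the tool goes at most 50 mm and 8.59 degrees, less where a joint would pass 70% of its speed; a pose out of reach is approached as far as the arm can. A call with a gripper value outside its range is refused whole. The fingers move at their own pace and stop on an object; "force" is the grip in N (left out, the last holds). Time passes only in rows, so rows that do not move let the fingers close. It gives the time, the measured TCP pose, the force and the opening at its end, in the units of the state.
- sense(): the state, without advancing time (a new reading comes with each control period).
- snapshot(name): name is "scene" or "top" or "wrist"; returns the picture (480x640x3 uint8, blue, green, red); there is no depth.
- camera_params(name): a dict with "fx", "fy", "cx", "cy" (pixels), "D" ([k1, k2, p1, p2, k3] as OpenCV has them; the pictures are not rectified), "R" (3x3) and "t" (3): a world point X has camera coordinates R X + t; the wrist camera has in their place "tool_from_camera" (4x4, takes a point from camera to tool coordinates, whose origin is the TCP and whose axes are the flange's). Camera axes: x right, y down, z forward; pixel columns grow to the right and rows downward; lengths in mm; the calibration is good to about 2 mm. A picture is of the moment at which its call begins: read the wrist's pose just before it. camera_params takes no time and is no camera call.
- hand_in(): hands the job in, once; it reports no verdict.
The state is a dict: "time": time; "joint_pos": joint angles; "qd": joint speeds; "joint_efforts": joint torques, N m; "tool_pos": TCP position; "tcp_rot": TCP orientation; "ft_force": force on the tool from outside, world axes, zero at the start; "wrist_torque": the same for the moment, N m; "finger_gap": finger opening in mm.
Only numpy, scipy, OpenCV 4.12 (cv2) and the standard library are available. Lean on these libraries where they do the work, as an engineer would, in place of code of your own. Each camera call takes 0.05 s, during which the arm holds its last target. There are 200 camera calls.

## Working session

There is one attempt and no reset: what is moved stays moved. The work goes in short steps, Python scripts to look and compute and a tool call to move; the robot and the scene stay as the last step left them, time stands still between calls to the robot, and variables do not carry over. Pictures are saved under pics/ and viewed, about 8 in all and at most 12, crops included, and the job is handed in when it is done.

Besides the shell and the picture viewer there is one more tool, called after "Request:" by a JSON object that holds its "api" and its "payload". servo_tool: Moves the arm, as the interface text tells. Its arguments: {"type":"object","properties":{"motion":{"type":"array"},"force":{"type":"number"}},"required":["motion"]}

```bash
mkdir -p pics
python3 - <<'E'
from bench import *
import cv2
s=sense();print(s)
for n in("top","scene"):
    p=camera_params(n);print(n,{k:(v if not hasattr(v,'tolist') else v.tolist()) for k,v in p.items()})
    cv2.imwrite(f"pics/{n}0.png",snapshot(n))
print(camera_params("wrist"),hold_point_z)
E
```

```text
{'time': 0.0, 'joint_pos': array([ 6.00781316e+01,  7.51750900e+00,  8.53295324e+01, -1.09276331e-03,
        8.72631293e+01, -4.89358124e+00]), 'qd': array([ 0.02709108, -0.06000219, -0.07746183,  0.03387737,  0.01026243,
        0.06946602]), 'joint_efforts': array([-4.05731262e-04, -5.69374466e+01, -5.00566077e+01, -1.45294480e-04,
        1.45389672e-02, -3.09011091e-05]), 'tool_pos': array([253.54748839, 543.17200798, 230.21699887]), 'tcp_rot': array([-1.79890138e+02, -8.31070240e-03,  1.54971758e+02]), 'ft_force': array([ 0.75699056, -0.33270283,  0.54976864]), 'wrist_torque': array([-0.00696919, -0.0436697 ,  0.00621316]), 'finger_gap': 85.07261971067211}
top {'fx': 586.8007216945666, 'fy': 586.8007216945666, 'cx': 324.18630224849034, 'cy': 239.47000252523938, 'D': [-0.011582667968461321, 0.0, 0.0, 0.0, 0.0], 'R': [[-0.0034311048452156487, -0.9999930358493021, -0.0014682548952624128], [-0.9928854413711792, 0.0035814701514447515, -0.1190196344504284], [0.11902406409084018, 0.0010494400652893497, -0.9928908151669292]], 't': [-112.32340833357934, 576.1732851049728, 1149.738937799
[... 291 characters left out ...]
9435201], [0.6647765101192823, 0.5202156194210961, -0.5361416798794448]], 't': [-421.5433613412453, 284.9148423756981, 669.8971336210018]}
{'fx': 362.7165194307889, 'fy': 362.7165194307889, 'cx': 314.8945779449968, 'cy': 244.18042553876305, 'D': array([-0.02860212,  0.        ,  0.        ,  0.        ,  0.        ]), 'tool_from_camera': array([[ 1.56765707e-03, -9.49769919e-01, -3.12945112e-01,
         8.02481229e+01],
       [ 9.99998407e-01,  1.75592981e-03, -3.19783693e-04,
        -2.53066963e-01],
       [ 8.53230583e-04, -3.12944112e-01,  9.49771159e-01,
        -1.43140526e+02],
       [ 0.00000000e+00,  0.00000000e+00,  0.00000000e+00,
         1.00000000e+00]])} 18.700000000000003
```

View pics/top0.png

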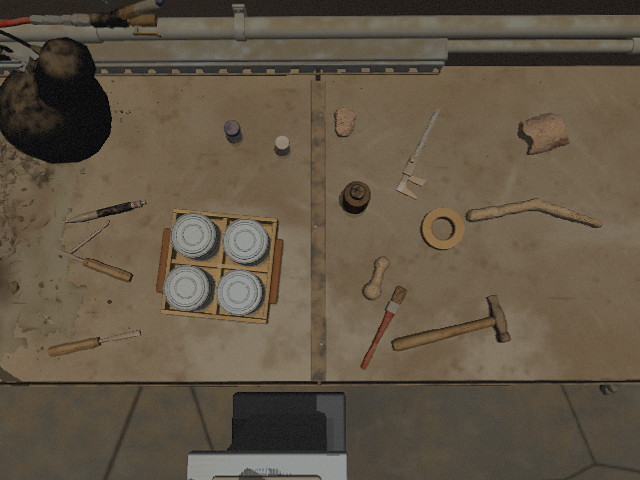

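View pics/scene0.png

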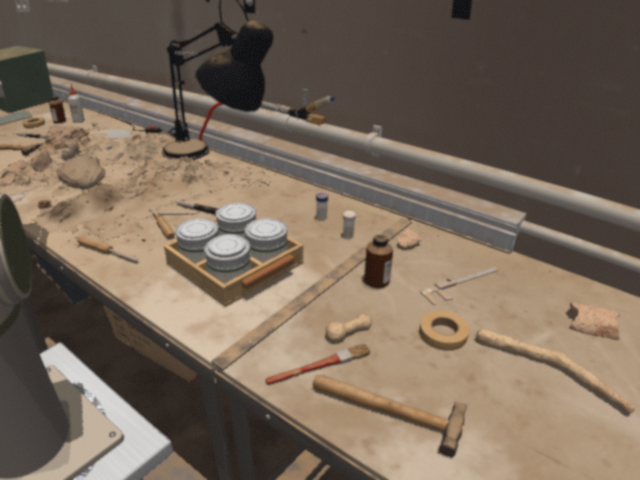

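The top view shows the carrier centred near (220,265). Its lids are at about (195,236), (246,241), (188,288) and (241,292), with the battens on the left and right. The scene view agrees, and nothing stands close to the tins.

```bash
cat > h.py <<'E'
import numpy as np, cv2
from bench import *
def ray(p,uv,z):
    K=np.array([[p['fx'],0,p['cx']],[0,p['fy'],p['cy']],[0,0,1]]);R=np.array(p['R']);t=np.array(p['t'])
    n=cv2.undistortPoints(np.float64([[uv]]),K,np.array(p['D']))[0,0]
    c=-R.T@t; d=R.T@np.array([*n,1]); return c+d*(z-c[2])/d[2]
E
python3 - <<'E'
from h import *
im=cv2.imread('pics/top0.png');p=camera_params('top')
hsv=cv2.cvtColor(im,cv2.COLOR_BGR2HSV)
m=((hsv[...,1]<60)&(hsv[...,2]>95)).astype(np.uint8)
m[:200]=0;m[325:]=0;m[:,:155]=0;m[:,285:]=0
m=cv2.morphologyEx(m,cv2.MORPH_CLOSE,np.ones((5,5)));m=cv2.morphologyEx(m,cv2.MORPH_OPEN,np.ones((9,9)))
cs,_=cv2.findContours(m,0,2);P=[]
for c in cs:
    if cv2.contourArea(c)<300: continue
    e=cv2.fitEllipse(cv2.convexHull(c));(u,v),r=cv2.minEnclosingCircle(c);w=ray(p,e[0],89);P.append(w);print(e,r,w.round(1))
P=np.array(P);print(P.mean(0))
g=np.linalg.norm(P[:,None]-P[None],axis=2).round(1);print(g)
w=((hsv[...,1]>95)&(hsv[...,2]>110)).astype(np.uint8)
o=cv2.resize(im[200:330,150:290],None,fx=4,fy=4);cs2=[((c-[150,200])*4).astype(np.int32) for c in cs];cv2.drawContours(o,cs2,-1,(0,0,255),1);cv2.imwrite('pics/a.png',o)
E
```

```text
((238.96029663085938, 292.3081970214844), (46.031288146972656, 48.193206787109375), 117.78300476074219) 25.240711212158203 [468.5  48.3  89. ]
((186.16265869140625, 287.1373596191406), (44.625572204589844, 48.32990264892578), 49.34329605102539) 24.81932258605957 [478.6 149.2  89. ]
((244.75369262695312, 240.43544006347656), (44.867591857910156, 45.63656234741211), 38.735172271728516) 22.924951553344727 [567.9  38.5  89. ]
((192.65829467773438, 234.59130859375), (44.29116439819336, 45.65245056152344), 57.223243713378906) 23.02621078491211 [579.6 139.1  89. ]
[523.64008032  93.74777246  89.        ]
[[  0.  101.4  99.9 143.6]
 [101.4   0.  142.2 101.5]
 [ 99.9 142.2   0.  101.3]
 [143.6 101.5 101.3   0. ]]
```

View pics/a.png

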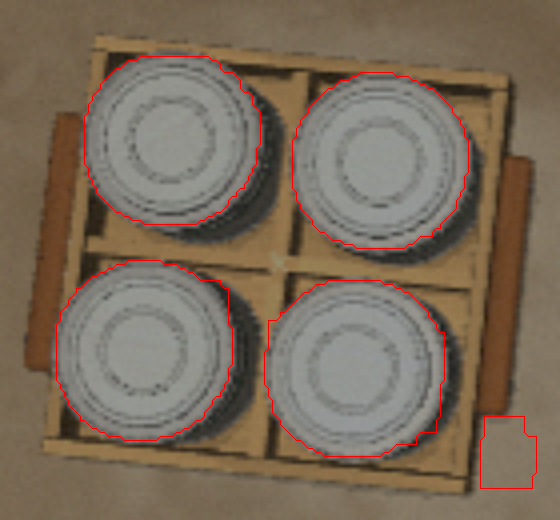

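Request:
{"api": "servo_tool", "payload": {"motion": [[0,0,0,0,0,0,-0.145],[0,0,0,0,0,0,-0.145],[0,0,0,0,0,0,-0.145],[0,-21,-40,0,0,0,0],[0,-21,-40,0,0,0,0],[0,-21,-40,0,0,0,0],[0,-21,-40,0,0,0,0],[0,-21,-40,0,0,0,0],[0,-21,-40,0,0,0,0],[0,-21,-40,0,0,0,0]], "force": 20}}

```text
time: 1.1
tool_pos: [404.4, 258.4, 224.4]
tcp_rot: [-179.5, -0.5, -178.5]
ft_force: [0.9, 1.0, -0.3]
finger_gap: 0.0
```

Request:
{"api": "servo_tool", "payload": {"motion": [[0,-14.5,-27,18,0,0,0.026],[0,-14.5,-27,18,0,0,0],[0,-14.5,-27,18,0,0,0],[0,-14.5,-27,18,0,0,0],[0,0,0,0,0,0,0],[0,0,0,0,0,0,0]]}}

```text
time: 1.7
tool_pos: [465.3, 139.9, 149.6]
tcp_rot: [-179.5, -0.5, 179.5]
ft_force: [0.2, -0.0, 0.8]
finger_gap: -0.1
```

Run:
```python
from h import *
s=sense();print(s['tool_pos'],s['tcp_rot'],s['ft_force'],s['time'])
cv2.imwrite('pics/w1.png',snapshot('wrist'))
```

```text
[465.33889552 139.9079232  149.59236655] [-179.50623483   -0.46424558  179.4891768 ] [ 0.16702192 -0.00630807  0.81070317] 1.7
```

View pics/w1.png

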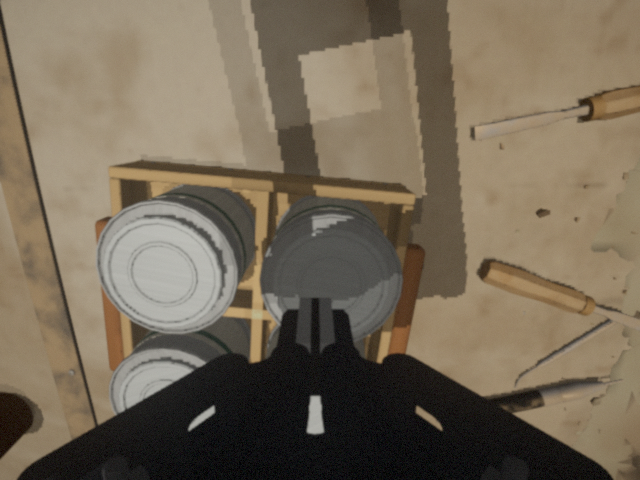

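The wrist view shows the fingertip at about (315,300) over the near-left lid. The near-right lid's inner ring is centred near (163,272), so I check that against the top view.

```bash
cat >> h.py <<'E'
def wray(s,uv,z):
    from scipy.spatial.transform import Rotation as Ro
    p=dict(camera_params('wrist'));T=np.eye(4);T[:3,:3]=Ro.from_euler('xyz',s['tcp_rot'],degrees=True).as_matrix();T[:3,3]=s['tool_pos']
    M=np.linalg.inv(T@p['tool_from_camera']);p['R']=M[:3,:3];p['t']=M[:3,3];return ray(p,uv,z)
E
python3 - <<'E'
from h import *
s=sense()
for uv in [(163,272),(98,265),(238,268),(332,265)]: print(uv,wray(s,uv,91).round(1))
E
```

```text
(163, 272) [468.   47.1  91. ]
(98, 265) [463.4   7.6  91. ]
(238, 268) [465.5  93.   91. ]
(332, 265) [463.7 149.4  91. ]
```

Request:
{"api": "servo_tool", "payload": {"motion": [[0,1.5,4.5,22,0,0,0],[0,1.5,4.5,20,0,0,0],[0,0,0,0,0,-0.09,0],[0,0,0,0,0,-0.09,0],[0,0,0,0,0,0,0]]}}

```text
time: 2.25
tool_pos: [460.5, 153.8, 105.9]
tcp_rot: [-179.5, 10.0, 179.9]
ft_force: [-0.9, 0.7, 0.1]
finger_gap: -0.3
```

Request:
{"api": "servo_tool", "payload": {"motion": [[0,-1.5,-4,3,0,0,0],[0,0.5,0,2,0,0,0],[0,0.3,0,1,0,0,0]]}}

```text
time: 2.55
tool_pos: [464.1, 151.6, 103.3]
tcp_rot: [-179.6, 10.1, -179.9]
ft_force: [-0.6, -0.1, 0.2]
finger_gap: -0.3
```

Request:
{"api": "servo_tool", "payload": {"motion": [[0,0.5,-1,2.5,0,0,0],[0,0.5,-1,2,0,0,0],[0,0.3,0,1.5,0,0,0]]}}

```text
time: 2.85
tool_pos: [465.6, 149.4, 97.8]
tcp_rot: [-179.7, 10.1, -180.0]
ft_force: [-0.4, 0.8, -0.3]
finger_gap: -0.2
```

Request:
{"api": "servo_tool", "payload": {"motion": [[0,0.2,0,1,0,0,0],[0,0.2,0,1,0,0,0]]}}

```text
time: 3.05
tool_pos: [465.6, 149.1, 95.3]
tcp_rot: [-179.7, 10.0, 180.0]
ft_force: [0.8, 0.1, -0.4]
finger_gap: -0.1
```

Request:
{"api": "servo_tool", "payload": {"motion": [[0,0.2,0,1,0,0,0]]}}

```text
time: 3.15
tool_pos: [465.5, 149.0, 94.2]
tcp_rot: [-179.7, 10.0, 180.0]
ft_force: [-0.1, -0.3, 0.4]
finger_gap: -0.1
```

Request:
{"api": "servo_tool", "payload": {"motion": [[0,0.2,0,0.8,0,0,0]]}}

```text
time: 3.25
tool_pos: [465.4, 149.0, 93.2]
tcp_rot: [-179.7, 10.0, 180.0]
ft_force: [-0.3, 0.5, -0.3]
finger_gap: -0.0
```

Request:
{"api": "servo_tool", "payload": {"motion": [[0,0.2,0,0.8,0,0,0]]}}

```text
time: 3.35
tool_pos: [465.4, 149.0, 92.3]
tcp_rot: [-179.7, 10.0, 180.0]
ft_force: [1.0, 0.1, 0.3]
finger_gap: -0.0
```

Request:
{"api": "servo_tool", "payload": {"motion": [[0,0.2,0,0.8,0,0,0]]}}

```text
time: 3.45
tool_pos: [465.3, 149.1, 91.7]
tcp_rot: [-179.7, 10.0, 180.0]
ft_force: [-2.6, -0.6, 6.2]
finger_gap: -0.6
```

Request:
{"api": "servo_tool", "payload": {"motion": [[0,0,0,0.4,0,0,0]]}}

```text
time: 3.55
tool_pos: [465.4, 149.1, 91.6]
tcp_rot: [-179.7, 10.0, 180.0]
ft_force: [-4.6, -0.8, 6.6]
finger_gap: 0.1
```

Cell 1 is stiff at 6.5 N with its top at home height, so that lid is home. Next is cell 2.

Request:
{"api": "servo_tool", "payload": {"motion": [[0,-1.2,0,-7,0,0,0],[0,-1.2,0,-6,0,0,0],[0,3.3,-30,-2,0,0,0],[0,3.3,-36,-1,0,0,0],[0,3.3,-30,-1,0,0,0],[0,0,-4,0,0,0,0],[0,0,0,0,0,0,0]]}}

```text
time: 4.25
tool_pos: [456.4, 47.3, 112.2]
tcp_rot: [-179.7, 10.3, -179.9]
ft_force: [-0.3, -0.3, -0.1]
finger_gap: 0.2
```

Request:
{"api": "servo_tool", "payload": {"motion": [[0,1,0.3,5,0,0,0],[0,1,0.3,4,0,0,0],[0,0.3,0,1.5,0,0,0],[0,0.2,0,1,0,0,0]]}}

```text
time: 4.65
tool_pos: [456.4, 50.6, 99.7]
tcp_rot: [-179.7, 10.3, -179.8]
ft_force: [0.2, -1.2, 0.7]
finger_gap: 0.1
```

Request:
{"api": "servo_tool", "payload": {"motion": [[0,0.2,0,0.8,0,0,0]]}}

```text
time: 4.75
tool_pos: [456.2, 51.1, 98.5]
tcp_rot: [-179.7, 10.3, -179.7]
ft_force: [-0.9, 0.9, 1.0]
finger_gap: -0.0
```

Request:
{"api": "servo_tool", "payload": {"motion": [[0,0.2,0,0.8,0,0,0]]}}

```text
time: 4.85
tool_pos: [456.0, 51.4, 97.5]
tcp_rot: [-179.7, 10.3, -179.7]
ft_force: [0.2, -0.6, -0.3]
finger_gap: 0.1
```

Request:
{"api": "servo_tool", "payload": {"motion": [[0,0.2,0,0.8,0,0,0]]}}

```text
time: 4.95
tool_pos: [455.9, 51.6, 96.5]
tcp_rot: [-179.7, 10.3, -179.7]
ft_force: [0.3, 0.7, 0.7]
finger_gap: 0.0
```

Request:
{"api": "servo_tool", "payload": {"motion": [[0,0.2,0,0.8,0,0,0]]}}

```text
time: 5.05
tool_pos: [455.9, 51.6, 95.7]
tcp_rot: [-179.7, 10.3, -179.6]
ft_force: [-0.4, -0.1, 1.0]
finger_gap: 0.1
```

Request:
{"api": "servo_tool", "payload": {"motion": [[0,0.2,0,0.8,0,0,0]]}}

```text
time: 5.15
tool_pos: [455.8, 51.6, 94.9]
tcp_rot: [-179.7, 10.3, -179.6]
ft_force: [-2.2, 0.4, 2.3]
finger_gap: -0.1
```

Request:
{"api": "servo_tool", "payload": {"motion": [[0,0.2,0,0.8,0,0,0]]}}

```text
time: 5.25
tool_pos: [455.7, 51.6, 94.1]
tcp_rot: [-179.7, 10.3, -179.7]
ft_force: [-2.3, 0.3, 2.8]
finger_gap: 0.3
```

Request:
{"api": "servo_tool", "payload": {"motion": [[0,0.2,0,0.8,0,0,0]]}}

```text
time: 5.35
tool_pos: [455.6, 51.6, 93.4]
tcp_rot: [-179.7, 10.3, -179.7]
ft_force: [-3.3, 0.8, 2.5]
finger_gap: -0.1
```

Request:
{"api": "servo_tool", "payload": {"motion": [[0,0.2,0,0.8,0,0,0]]}}

```text
time: 5.45
tool_pos: [455.6, 51.6, 92.8]
tcp_rot: [-179.8, 10.3, -179.7]
ft_force: [-5.0, 0.4, 8.8]
finger_gap: 0.2
```

Cell 2 made contact 4 mm high, sank about 3 mm at around 2.5 N and then met a stop. That lid rocks, so it is the loose one. I lift off, level the tool and centre it.

Request:
{"api": "servo_tool", "payload": {"motion": [[0,-1,0,-6,0,0,0],[0,-1,0,-6,0,0,0],[0,-3,-1,0,0,0.09,0],[0,-4,-1,0,0,0.09,0],[0,-4,-1,0,0,0,0],[0,0,0,0,0,0,0]]}}

```text
time: 6.05
tool_pos: [466.5, 48.4, 107.5]
tcp_rot: [-179.7, -0.2, -179.7]
ft_force: [0.1, -0.2, 0.5]
finger_gap: -0.2
```

Request:
{"api": "servo_tool", "payload": {"motion": [[0,-1,0,4,0,0,0],[0,-0.5,0,3,0,0,0],[0,0,0,1.5,0,0,0]]}}

```text
time: 6.35
tool_pos: [467.5, 48.6, 98.7]
tcp_rot: [-179.7, 0.1, -179.7]
ft_force: [0.0, 0.3, -0.4]
finger_gap: 0.0
```

Request:
{"api": "servo_tool", "payload": {"motion": [[0,0,0,1,0,0,0],[0,0,0,1,0,0,0]]}}

```text
time: 6.55
tool_pos: [466.7, 48.6, 96.5]
tcp_rot: [-179.7, 0.1, -179.7]
ft_force: [-0.3, 0.0, 0.7]
finger_gap: -0.0
```

Request:
{"api": "servo_tool", "payload": {"motion": [[0,-1,0,1,0,0,0]]}}

```text
time: 6.65
tool_pos: [467.5, 48.7, 95.4]
tcp_rot: [-179.7, 0.1, -179.7]
ft_force: [-0.5, -0.1, -0.6]
finger_gap: 0.1
```

Request:
{"api": "servo_tool", "payload": {"motion": [[0,0,0,1,0,0,0]]}}

```text
time: 6.75
tool_pos: [467.8, 48.7, 94.6]
tcp_rot: [-179.7, 0.2, -179.7]
ft_force: [-1.6, 0.5, 8.2]
finger_gap: 0.2
```

Request:
{"api": "servo_tool", "payload": {"motion": [[0,0,0,1,0,0,0]]}}

```text
time: 6.85
tool_pos: [467.8, 48.7, 94.2]
tcp_rot: [-179.7, 0.2, -179.7]
ft_force: [-5.3, -0.3, 8.0]
finger_gap: -0.3
```

Request:
{"api": "servo_tool", "payload": {"motion": [[0,0,0,1,0,0,0]]}}

```text
time: 6.95
tool_pos: [467.9, 48.7, 93.8]
tcp_rot: [-179.7, 0.1, -179.7]
ft_force: [-5.0, -0.1, 8.2]
finger_gap: -0.1
```

It is sliding in at about 8 N as expected. I continue until it stops.

Request:
{"api": "servo_tool", "payload": {"motion": [[0,0,0,1,0,0,0],[0,0,0,1,0,0,0]]}}

```text
time: 7.15
tool_pos: [467.8, 48.7, 93.2]
tcp_rot: [-179.7, 0.1, -179.7]
ft_force: [-5.3, -1.3, 7.0]
finger_gap: -0.1
```

Request:
{"api": "servo_tool", "payload": {"motion": [[0,0,0,1,0,0,0],[0,0,0,1,0,0,0]]}}

```text
time: 7.35
tool_pos: [467.8, 48.7, 92.6]
tcp_rot: [-179.7, 0.1, -179.7]
ft_force: [-5.3, -0.2, 8.5]
finger_gap: 0.1
```

Request:
{"api": "servo_tool", "payload": {"motion": [[0,0,0,1,0,0,0]]}}

```text
time: 7.45
tool_pos: [467.8, 48.7, 92.3]
tcp_rot: [-179.7, 0.1, -179.7]
ft_force: [-3.8, 0.2, 8.3]
finger_gap: 0.4
```

Request:
{"api": "servo_tool", "payload": {"motion": [[0,0,0,1,0,0,0]]}}

```text
time: 7.55
tool_pos: [467.8, 48.7, 92.0]
tcp_rot: [-179.7, 0.1, -179.7]
ft_force: [-4.4, -0.5, 8.0]
finger_gap: -0.6
```

Request:
{"api": "servo_tool", "payload": {"motion": [[0,0,0,1,0,0,0]]}}

```text
time: 7.65
tool_pos: [467.8, 48.7, 91.7]
tcp_rot: [-179.7, 0.1, -179.7]
ft_force: [-3.8, -0.2, 8.5]
finger_gap: 0.4
```

Request:
{"api": "servo_tool", "payload": {"motion": [[0,0,0,1,0,0,0],[0,0,0,1,0,0,0]]}}

```text
time: 7.85
tool_pos: [467.9, 48.7, 91.1]
tcp_rot: [-179.7, 0.0, -179.7]
ft_force: [-4.6, 0.2, 8.2]
finger_gap: 0.2
```

Request:
{"api": "servo_tool", "payload": {"motion": [[0,0,0,1,0,0,0],[0,0,0,1,0,0,0]]}}

```text
time: 8.05
tool_pos: [467.9, 48.7, 90.8]
tcp_rot: [-179.7, 0.0, -179.6]
ft_force: [-6.7, -0.1, 11.9]
finger_gap: -0.5
```

Request:
{"api": "servo_tool", "payload": {"motion": [[0,0,0,1.2,0,0,0]]}}

```text
time: 8.15
tool_pos: [467.9, 48.7, 90.7]
tcp_rot: [-179.7, -0.0, -179.6]
ft_force: [-7.3, 0.5, 13.6]
finger_gap: 0.2
```

Request:
{"api": "servo_tool", "payload": {"motion": [[0,0,0,1.5,0,0,0]]}}

```text
time: 8.25
tool_pos: [468.0, 48.7, 90.6]
tcp_rot: [-179.7, -0.0, -179.6]
ft_force: [-8.7, -0.7, 17.1]
finger_gap: -0.1
```

Request:
{"api": "servo_tool", "payload": {"motion": [[0,0,0,2,0,0,0],[0,0,0,2,0,0,0]]}}

```text
time: 8.45
tool_pos: [468.2, 48.7, 90.4]
tcp_rot: [-179.7, -0.1, -179.6]
ft_force: [-12.9, -0.3, 23.2]
finger_gap: -0.0
```

Request:
{"api": "servo_tool", "payload": {"motion": [[0,0,0,-3,0,0,0],[0,0,0,-6,0,0,0],[0,0,0,-5,0,0,0],[0,6,0,0,0,-0.09,0],[0,5,0,0,0,-0.09,0],[0,2,0,0,0,0,0]]}}

```text
time: 9.05
tool_pos: [455.0, 48.6, 103.4]
tcp_rot: [-179.7, 10.3, -179.6]
ft_force: [-1.1, 0.2, -0.5]
finger_gap: 0.1
```

Seated: stiff at z 90.5 with 23 N, after about 4 mm of travel. I repeat the edge press to check that it no longer rocks.

Request:
{"api": "servo_tool", "payload": {"motion": [[0,0.7,0,4,0,0,0],[0,0.2,0,2,0,0,0],[0,0.2,0,1,0,0,0],[0,0.2,0,0.8,0,0,0]]}}

```text
time: 9.45
tool_pos: [457.5, 48.4, 97.2]
tcp_rot: [-179.7, 10.3, -179.6]
ft_force: [0.3, -0.1, 0.2]
finger_gap: -0.2
```

Request:
{"api": "servo_tool", "payload": {"motion": [[0,0.2,0,0.8,0,0,0]]}}

```text
time: 9.55
tool_pos: [457.9, 48.4, 96.4]
tcp_rot: [-179.7, 10.2, -179.6]
ft_force: [-0.6, -0.3, -0.4]
finger_gap: -0.2
```

Request:
{"api": "servo_tool", "payload": {"motion": [[0,0.2,0,0.8,0,0,0]]}}

```text
time: 9.65
tool_pos: [458.2, 48.4, 95.6]
tcp_rot: [-179.7, 10.2, -179.6]
ft_force: [0.4, 0.4, 0.3]
finger_gap: -0.1
```

Request:
{"api": "servo_tool", "payload": {"motion": [[0,0.2,0,0.8,0,0,0]]}}

```text
time: 9.75
tool_pos: [458.3, 48.3, 94.7]
tcp_rot: [-179.7, 10.2, -179.6]
ft_force: [0.5, 0.5, 0.0]
finger_gap: -0.1
```

Request:
{"api": "servo_tool", "payload": {"motion": [[0,0.7,0,0.8,0,0,0],[0,0.7,0,0.8,0,0,0]]}}

```text
time: 9.95
tool_pos: [457.2, 48.3, 92.7]
tcp_rot: [-179.7, 10.2, -179.6]
ft_force: [-0.3, -0.5, 0.5]
finger_gap: 0.3
```

Request:
{"api": "servo_tool", "payload": {"motion": [[0,0.3,0,0.8,0,0,0]]}}

```text
time: 10.05
tool_pos: [457.0, 48.3, 91.8]
tcp_rot: [-179.7, 10.2, -179.6]
ft_force: [0.1, 0.3, 2.7]
finger_gap: 0.3
```

Request:
{"api": "servo_tool", "payload": {"motion": [[0,0.2,0,0.8,0,0,0]]}}

```text
time: 10.15
tool_pos: [457.1, 48.3, 91.5]
tcp_rot: [-179.7, 10.2, -179.6]
ft_force: [-4.8, 0.2, 9.6]
finger_gap: -0.2
```

Request:
{"api": "servo_tool", "payload": {"motion": [[0,0.2,0,0.6,0,0,0]]}}

```text
time: 10.25
tool_pos: [457.2, 48.3, 91.4]
tcp_rot: [-179.7, 10.2, -179.6]
ft_force: [-4.9, -0.1, 8.7]
finger_gap: 0.1
```

Now it is stiff at 91.5, the same as the home lid in cell 1. I retreat and take a last look.

Request:
{"api": "servo_tool", "payload": {"motion": [[0,-1,0,-6,0,0,0],[0,-2,0,-12,0,0,0],[0,-4,0,-25,0,0,0],[0,-4,0,-30,0,0.09,0],[0,0,0,-30,0,0.09,0],[0,20,0,-20,0,0,0],[0,20,0,0,0,0,0],[0,0,0,0,0,0,0],[0,0,0,0,0,0,0]]}}

```text
time: 11.15
tool_pos: [409.4, 48.8, 222.1]
tcp_rot: [-179.7, -0.9, -179.7]
ft_force: [0.7, 0.6, 0.0]
finger_gap: 0.1
```

Run:
```python
from h import *
s=sense();print(s['tool_pos'],s['qd'].round(2),s['ft_force'],s['time'])
cv2.imwrite('pics/end.png',snapshot('wrist'))
```

```text
[409.38901613  48.80675355 222.09290485] [-0.06 -0.84  0.38  0.03  0.99  0.05] [0.69556299 0.60842435 0.04282721] 11.15
```

View pics/end.png

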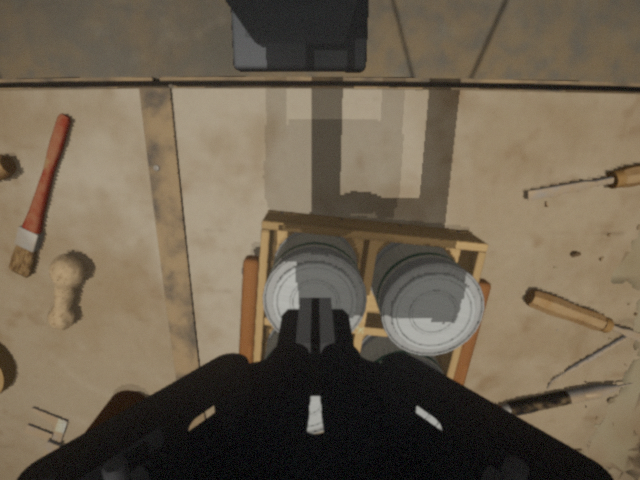

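The last view shows the tins in place, with the cell 2 lid at about (315,288) level in its tin and the cell 1 lid at about (432,305). The arm is well clear.

```bash
python3 -c "
from bench import *
print(hand_in())"
```

```text
the job is handed in; nothing more can be done
None
```

The loose lid was in cell 2 (near right). I pressed it fully home and handed the job in after about 11 s of robot time.

- **Finding it:** I pressed about 24 mm off the middle of the lids with the shut fingertips. Cell 1 was stiff at home height. Cell 2 stood about 4 mm high, tipped about 3 mm at around 2.5 N, then met a stop. I stopped there, so cells 3 and 4 were not pressed.
- **Pressing it home:** Pressed at its middle, the cell 2 lid slid in about 4 mm at around 8 N. I then pressed to 23 N downward, the highest reading, well under the 45 N dent limit.
- **Last checks:** A second press near the edge of cell 2 was stiff from the same height as cell 1 (z 91.5 against 91.6), with no rocking. I repeated it on the near side only. The final wrist picture showed cells 1 and 2 with their tins in place; the fingers hid most of cells 3 and 4.
- **Sideways force:** Up to 13 N showed at the wrist while pressing, but the fingertip shifted by less than 1 mm. No check failed or disagreed.

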